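# Stack the parts trays on the repair bench

### The arm

A 7-joint arm with a two-finger parallel gripper is mounted at the origin on the work surface. World frame = base frame: x ahead of the robot, y to its left, z up, the work surface at z = 0. Lengths are in m, angles in rad, forces in N, time in s.
With the tool pointing down it reaches from about 0.4 to 0.85 m from the base axis. Payload 4.5 kg.
Tool frame: the origin (TCP) lies at the very end of the fingers, on their centre line; the grasp point (between the pads) lies 19 mm behind it; z points along the fingers, y is the direction in which the jaws open and shut (so a half turn about z gives the same grasp; the last joint's range is limited). The gripper opens to 88 mm and grips with 3 to 60 N. Pads are 18 mm wide; open, the fingers measure 123 mm over their backs; the gripper's body (75 mm by 187 mm) begins 45 mm behind the grasp point.
Start: joints at [1.158, 0.689, -0.195, 1.565, 0.157, 0.902, -0.215], TCP at [0.27, -0.564, 0.239] pointing down, gripper open.
Joint ranges: [-3.01, 3.01], [-0.46, 2.08], [-1.47, 1.51], [0.13, 2.56], [-1, 4.14], [0.04, 2.09], [-2.66, 2.66]. Speed limits (rad/s): [2.57, 2.57, 3.14, 3.14, 3.14, 3.14, 3.14].

### API

Orientations are given as a unit quaternion [x, y, z, w].
In Python, from plant import telemetry, imaging, r gives the robot as it stands.
- The arm moves only by the shell command python3 -m creep 'ROWS' [FORCE]. ROWS is JSON, a list of rows, each a list of 5 numbers: the closure in counts, from 0 (fully open) to 255 (shut), then the shift along the tool's x, y, z in m, then the turn about the tool's z in degrees. In form: [[fingers, x, y, z, yaw], ...]. A call has 1 to 10 rows; each row is the pose to reach, as a shift and turn from the pose commanded when the call began, along the tool's axes at that moment; what a row does not reach only later rows make up. A row lasts 1/8 s, in which the tool goes at most 62.5 mm and 10.7 degrees, less where a joint would pass 70% of its speed; a pose out of reach is approached as far as the arm can. A call with a gripper value outside its range is refused whole. The fingers move at their own pace and stop on an object; FORCE is the grip in N (left out, the last holds). Time passes only in rows, so rows that repeat a pose let the fingers close. It gives the time, the measured TCP pose, the force and the opening at its end, in the units of the state.
- telemetry.get_state(): the state, without advancing time (a new reading comes with each control period).
- imaging.snapshot(name): name is "side" or "top" or "wrist"; returns a dict with "image" (400x640x3 uint8, blue, green, red), "camera_matrix" (3x3 intrinsics, pixels), "R" (3x3) and "t" (3): a world point X has camera coordinates R X + t; the wrist camera has in their place "hand_eye" (4x4, takes a point from camera to tool coordinates, whose origin is the TCP and whose axes are the flange's). Camera axes: x right, y down, z forward; pixel columns grow to the right and rows downward; lengths in m; the calibration is good to about 2 mm. The wrist camera is an equidistant fisheye: a pixel r from the principal point sees the ray r / f radians off the axis. A picture is of the moment at which its call begins: read the wrist's pose just before it. There is no depth.
- r.finish_job(): hands the job in, once; it reports no verdict.
Trained networks look in a picture, given as the dict that the camera call returned (one of the last four; its "shot" number tells which), for a name from the list of things; names that differ only in an ending like _2 or _b are one class to them, and where a whole thing is asked for, a point or a joint stands for the part that bears it (a point fixed in the world has none). Each returns a list of dicts, best first, with "score" (0 to 1); they miss things now and then, are a little off and sometimes report something else, mostly with a low value. They report only what shows in the picture. A call takes as long as a camera call.
- imaging.boxes_of(picture, target): "rect" ([left, top, right, bottom] in pixels, round what is visible of it).
- imaging.trace(picture, target): "pixels" (400x640 bool, what is visible of it) and "rect" ([left, top, right, bottom] in pixels, round what is visible of it).
- imaging.place_of(picture, target): "location" ([row, column] in pixels: a listed point, or the origin of a listed thing).
The state is a dict: "clock": time; "q": joint angles; "qd": joint speeds; "joint_torque": joint torques, N m; "tool_pos": TCP position; "eef_rot": TCP orientation; "contact_force": force on the tool from outside, world axes, zero at the start; "moment": the same for the moment, N m; "opening": opening from 0.0 (shut) to 1.0 (fully open).
Only numpy, scipy, OpenCV 4.12 (cv2) and the standard library are available. Lean on these libraries where they do the work, as an engineer would, in place of code of your own. Each camera call takes 0.05 s, during which the arm holds its last target.

### The job

Stack the two grey parts trays on the full footless tray that stands on the bench: first the deeper one, then the shallower one on top of it, each fully home with its four corner feet down inside the corners of the tray below. One of them is pushed under the low shelf, where its carrying bar cannot be reached until it is drawn out by its end. Keep the trays level so that nothing spills, lower them gently into place instead of letting them fall, leave the bottom tray where it is and do not shift or knock over the other things on the bench.

Things in the scene. Friction and masses are not known exactly. Their poses are not given: they have to be found in the camera images.
- deep_mid (a point): Deeper grey plastic parts tray, 160 (x) x 100 (y) mm, 0.55 kg; point at its centre, 37.5 mm above the underside of its feet and below its rim. End walls (+-x) 10 mm thick, side walls 5 mm; top of its floor 14 mm above the feet's underside. Looks the same after half a turn. Starts flat on the bench, in the open or half under the shelf. Seated: 52.5 mm above the bottom tray's point.
- deep_bar (a point): Middle of the top of the deeper tray's carrying bar: a solid upright bar 12 mm thick (x) across the middle of the tray's inside, from side wall to side wall (along y), from the floor up to 5 mm below the rim; 70 mm above the feet's underside.
- deep_tab (a point): Middle of the top of the deeper tray's pull tab at its -x end (towards the robot at the start): 12 mm thick (y), 25 mm long (x), 32 mm high, top level with the rim, outside the end wall, its middle 92.5 mm from the tray's centre. The +x end has one too: 210 mm over both tabs.
- deep_foot (a point): Underside of one of the four round feet of the deeper tray: 16 mm across, 10 mm high, the lower 6 mm tapering to 11 mm; they stand 60 mm (x) and 35 mm (y) either side of the middle; this is the one at -x, +y. Seated, the feet are inside the corners of the tray below and the tray's underside rests on its rim.
- shallow_mid (a point): Shallower grey parts tray, 0.4 kg, same form as the deeper (outline, walls, floor, feet, bar, tabs, axes) but only 55 mm high over feet and rim; point at its centre, 27.5 mm above the feet's underside and below the rim. Starts flat, in the open or half under the shelf, whichever place the deeper has not. Seated: 55 mm above the deeper tray's point.
- shallow_bar (a point): Middle of the top of the shallower tray's carrying bar, 12 mm thick (x), running along y, 5 mm below the rim, 50 mm above the feet's underside.
- shallow_tab (a point): Middle of the top of the shallower tray's pull tab at its -x end (towards the robot at the start); same sizes as the deeper tray's; top level with the rim.
- base_mid (a point): Bottom tray: grey, full of parts (up to 25 mm high), no feet, tabs or bar, flat on the bench at the left or right; 160 (x) x 100 (y) x 50 mm, 1.5 kg, loose. Point at its centre, 25 mm above the bench. Inside 140 x 90 mm (as the other trays): feet of the tray above fit into its inner corners with 2 mm of play.
- shelf_lip (a point): Low fixed shelf, wooden board 320 (y) x 220 (x) x 18 mm on side panels 276 mm apart inside. Point: middle of the board's lower front edge, 105 mm above the bench; x points into the shelf, away from the robot. A power supply and drives stand on it, at least 65 mm behind the edge, up to 195 mm above the bench. The tray under it has its bar covered and its near end and tab sticking out.
- spool: Reel of solder standing on its flange, 52 mm across, 44 mm high, between the shelf's front and one side. Origin at its underside. Leave alone.
- capacitor: Aluminium can capacitor, upright, 42 mm across, 45 mm high, on the other side of the shelf's front. Origin at its underside. Leave alone.
- bottle: Clear plastic bottle, upright, 52 mm across, 150 mm high, beside the shelf. Origin at its underside. Leave alone.
- meter: Black multimeter lying flat, 75 (x) by 145 (y) by 34 mm (40 mm over its dial), beside the shelf. Origin at its underside. Leave alone.

How it is judged:
By the outcome, as a careful person would: the job done as asked, in the order asked, and still so for the second after the job is handed in, with the robot touching nothing.
It also fails if it takes over 72 s, if anything falls off the work surface, if the arm or the gripper's body presses on something with over 40 N, if the wrist force passes 120 N, or if a joint passes its speed limit or range.

## Working session

There is one attempt and no reset: what is moved stays moved. The work goes in short steps, Python scripts to look and compute and a shell command to move; the robot and the scene stay as the last step left them, time stands still between calls to the robot, and variables do not carry over. Pictures are saved under pics/ and viewed, and the job is handed in when it is done.

```bash
ls -la; mkdir -p pics
cat > h.py <<'E'
import numpy as np, cv2
from plant import telemetry, imaging, r
from scipy.spatial.transform import Rotation as Ro
def ray(p,rc,st=None):
    """rc=[row,col] -> origin, dir in world"""
    K=np.array(p["camera_matrix"]);u=(rc[1]-K[0,2])/K[0,0];v=(rc[0]-K[1,2])/K[1,1]
    if "R" in p:
        R=np.array(p["R"]);t=np.array(p["t"]);d=R.T@np.array([u,v,1]);return -R.T@t,d/np.linalg.norm(d)
    th=np.hypot(u,v);d=np.array([u/th*np.sin(th),v/th*np.sin(th),np.cos(th)]) if th>1e-9 else np.array([0,0,1.])
    H=np.array(p["hand_eye"]);T=np.eye(4);T[:3,:3]=Ro.from_quat(st["eef_rot"]).as_matrix();T[:3,3]=st["tool_pos"]
    M=T@H;return M[:3,3],M[:3,:3]@d
def atz(o,d,z): return o+d*(z-o[2])/d[2]
def tri(rays):
    A=np.zeros((3,3));b=np.zeros(3)
    for o,d in rays:
        P=np.eye(3)-np.outer(d,d);A+=P;b+=P@o
    x=np.linalg.solve(A,b);return x,[np.linalg.norm((np.eye(3)-np.outer(d,d))@(x-o)) for o,d in rays]
E
python3 - <<'E'
from h import *
s=telemetry.get_state();print(s)
for n in("side","top","wrist"):
    p=imaging.snapshot(n);cv2.imwrite(f"pics/{n}0.png",p["image"])
    print(n,p["camera_matrix"],p.get("R"),p.get("t"),p.get("hand_eye"))
    for k in["deep_mid","deep_bar","deep_tab","shallow_mid","shallow_bar","shallow_tab","base_mid","shelf_lip","spool","capacitor","bottle","meter"]:
        print(k,[(np.round(a["location"],1).tolist(),round(a["score"],2)) for a in imaging.place_of(p,k)][:3])
E
```

```text
total 12
drwxr-xr-x  3 agent agent 4096 Dec  7 15:57 .
drwxr-xr-x 23 root  root  4096 Dec  7 15:57 ..
drwxr-xr-x  2 agent agent 4096 Dec  7 15:57 pics
{'clock': 0.0, 'q': array([ 1.15780117,  0.68998292, -0.19456418,  1.56634689,  0.15731341,
        0.90249946, -0.21511314]), 'qd': array([-1.53186233e-03,  1.99307341e-05, -9.05614259e-05,  8.85393474e-04,
        4.53572370e-04,  9.25917569e-04,  9.31675121e-04]), 'joint_torque': array([-2.20872180e-04, -5.27551746e+01, -1.26656268e+00, -1.53425735e+01,
       -5.25402557e-02,  6.64131498e-03,  1.62667666e-04]), 'tool_pos': array([ 0.26975026, -0.56308521,  0.23791122]), 'eef_rot': array([ 9.75136805e-01,  2.21601818e-01, -2.58471502e-04, -8.82970609e-04]), 'contact_force': array([-0.29372636, -0.4010539 ,  0.14930113]), 'moment': array([-0.0017557 ,  0.00779462,  0.04103567]), 'opening': 1.0034752336084685}
side [[362.16826397   0.         325.22442678]
 [  0.         362.16826397 199.09019902]
 [  0.           0.           1.        ]] [[-0.96723328 -0.25376269 -0.00801765]
 [-0.16133901  0.63872422 -0.75233044]
 [ 0.19603446 -0.7
[... 1296 characters left out ...]
2.3, 305.2], 0.58)]
capacitor [([206.5, 266.1], 0.46)]
bottle [([143.6, 426.4], 0.97)]
meter [([140.7, 211.4], 0.97), ([210.5, 380.0], 0.16)]
wrist [[309.70691629   0.         319.70405735]
 [  0.         309.70691629 202.55284168]
 [  0.           0.           1.        ]] None None [[ 4.43014121e-04 -9.63351034e-01 -2.68243524e-01  6.88839646e-02]
 [ 9.99998425e-01 -3.42028085e-05  1.77436804e-03 -1.36643401e-03]
 [-1.71851397e-03 -2.68243888e-01  9.63349502e-01 -1.46234507e-01]
 [ 0.00000000e+00  0.00000000e+00  0.00000000e+00  1.00000000e+00]]
deep_mid []
deep_bar []
deep_tab []
shallow_mid []
shallow_bar []
shallow_tab []
base_mid []
shelf_lip []
spool []
capacitor []
bottle []
meter []
```

View pics/side0.png

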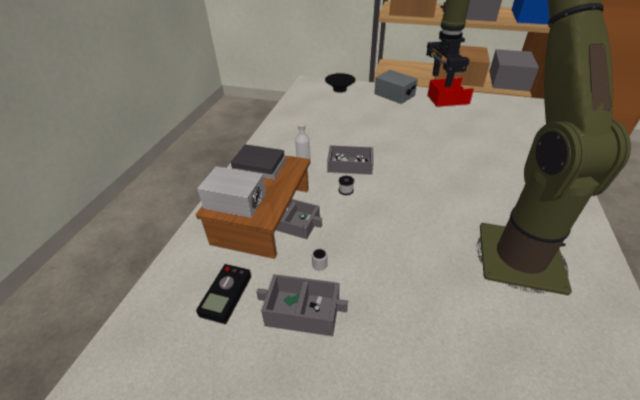

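View pics/top0.png

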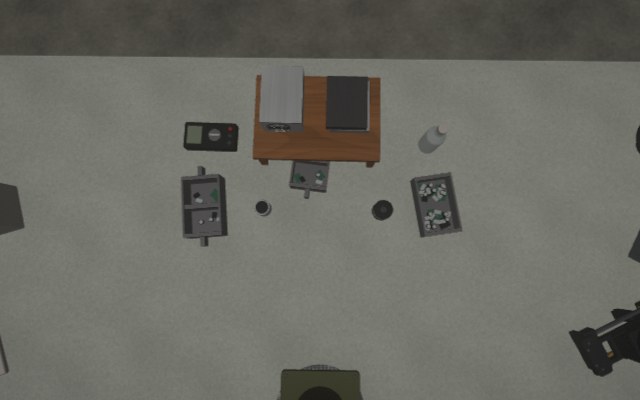

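```bash
cat > /dev/null
python3 - <<'E'
import cv2
for n,(x0,y0,x1,y1) in dict(top0=(150,120,480,260),side0=(200,120,400,370)).items():
    i=cv2.imread(f"pics/{n}.png")[y0:y1,x0:x1];k=min(800/i.shape[1],600/i.shape[0]);cv2.imwrite(f"pics/{n}z.png",cv2.resize(i,None,fx=k,fy=k,interpolation=cv2.INTER_CUBIC))
E
```

```text
(no output)
```

View pics/top0z.png

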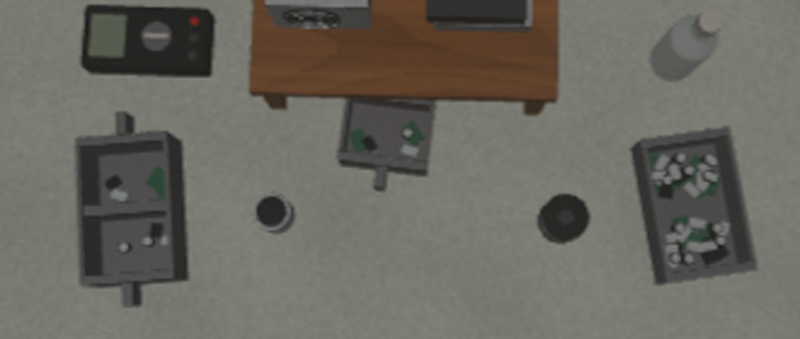

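View pics/side0z.png

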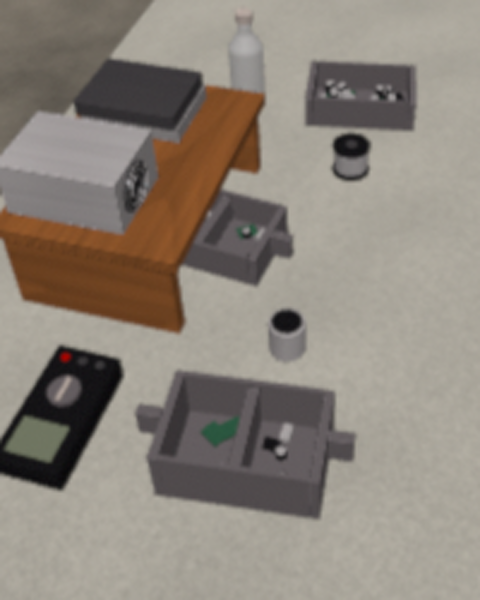

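The deep tray stands open on the left (top view about col 204, row 207), the shallow one is half under the shelf (col 309, row 177), and the full base tray is on the right (col 437, row 205). Next I get coarse positions from the two fixed views.

Run:
```python
from h import *
s=telemetry.get_state()
S=imaging.snapshot("side");T=imaging.snapshot("top")
# manual zoom -> pixel : top zoom k=800/330 origin(150,120); side k=2.4 origin(200,120)
kt=800/330;tz=lambda x,y:[120+y/kt,150+x/kt];sz=lambda x,y:[120+y/2.4,200+x/2.4]
pts={
'deep_bar':(tz(126,210),sz(247,428)), 
'deep_tab_near':(tz(132,294),sz(343,440)),'deep_tab_far':(tz(123,121),sz(150,412)),
'sh_tab':(tz(380,178),sz(284,236)),
'spool top':(tz(565,216),sz(352,146)),'cap top':(tz(272,212),sz(287,321)),
'base FL':(tz(633,146),sz(314,66)),'base c2':(tz(728,129),sz(310,62)),
}
for k,(a,b) in pts.items():
    x,e=tri([ray(T,a),ray(S,b)]);print(k,x.round(4),np.round(e,4))
# base rim corners in top at z=.05
for c in [(633,146),(728,129),(754,268),(657,283)]: print('base',atz(*ray(T,tz(*c)),.05).round(4))
for c in [(79,139),(168,132),(186,278),(80,286)]: print('deep',atz(*ray(T,tz(*c)),.075).round(4))
for c in [(348,98),(434,102),(428,174),(338,160)]: print('sh',atz(*ray(T,tz(*c)),.055).round(4))
for c in [(250,95),(556,99)]: print('shelf top front',atz(*ray(T,tz(*c)),.123).round(4))
for k in['deep_bar','shallow_bar','deep_tab','shallow_tab','base_mid','spool','capacitor','shelf_lip','bottle','meter']:
    a=imaging.place_of(T,k);b=imaging.place_of(S,k)
    for i in a[:2]:
        for j in b[:2]:
            x,e=tri([ray(T,i['location']),ray(S,j['location'])]);print(k,x.round(4),np.round(e,4)[0],round(i['score'],2),round(j['score'],2))
print(Ro.from_quat(s['eef_rot']).as_matrix().round(3))
```

```text
deep_bar [0.522  0.3137 0.0658] [0.0006 0.0006]
deep_tab_near [0.4317 0.3029 0.0643] [0.0011 0.0011]
deep_tab_far [0.6182 0.3213 0.068 ] [0.0016 0.0016]
sh_tab [0.5619 0.041  0.0526] [0.0009 0.0009]
spool top [ 0.5233 -0.1632  0.0405] [0.0016 0.0016]
cap top [0.5248 0.1598 0.0437] [0. 0.]
base FL [ 0.5892 -0.2199  0.1231] [0.0002 0.0002]
base c2 [ 0.625  -0.3434  0.0463] [0.0014 0.0014]
base [ 0.6024 -0.2371  0.05  ]
base [ 0.6228 -0.3423  0.05  ]
base [ 0.4699 -0.3655  0.05  ]
base [ 0.4523 -0.2603  0.05  ]
deep [0.598  0.3659 0.075 ]
deep [0.6069 0.2701 0.075 ]
deep [0.4502 0.2435 0.075 ]
deep [0.4403 0.3552 0.075 ]
sh [0.6515 0.0781 0.055 ]
sh [ 0.6482 -0.0171  0.055 ]
sh [ 0.5676 -0.0114  0.055 ]
sh [0.5819 0.0875 0.055 ]
shelf top front [0.6375 0.174  0.123 ]
shelf top front [ 0.6371 -0.1416  0.123 ]
deep_bar [0.5265 0.3129 0.068 ] 0.0028 0.71 0.58
shallow_bar [0.6545 0.0328 0.058 ] 0.0037 0.79 0.86
shallow_bar [ 0.8455  0.0778 -0.4178] 0.0752 0.79 0.71
deep_tab [0.4303 0.3041 0.0678] 0.001 0.64 0.93
deep_tab [0.4898 0.2611 0.2798] 0.0668 0.64 0.53
shallow_tab [0.5608 0.0423 0.0635] 0.0034 0.56 0.55
base_mid [ 0.54   -0.3129  0.0267] 0.0036 0.73 0.78
spool [ 0.5649 -0.3644 -0.193 ] 0.008 0.6 0.59
spool [ 0.5307 -0.1659 -0.0211] 0.0022 0.53 0.59
capacitor [0.4645 0.2818 0.1639] 0.0242 0.69 0.77
capacitor [0.484  0.3149 0.0772] 0.0422 0.69 0.21
capacitor [0.5243 0.1608 0.0023] 0.0015 0.51 0.77
capacitor [ 0.5587  0.1867 -0.1382] 0.022 0.51 0.21
shelf_lip [0.5249 0.3133 0.0368] 0.0016 0.73 0.51
shelf_lip [ 0.693   0.0332 -0.4211] 0.0593 0.65 0.51
bottle [ 0.7167 -0.291   0.0022] 0.0026 0.69 0.79
bottle [0.609  0.0212 0.234 ] 0.0044 0.57 0.79
meter [ 0.7252  0.3193 -0.0147] 0.0013 0.78 0.72
meter [ 1.3036 -0.6198 -1.5531] 0.1767 0.34 0.72
[[ 0.902  0.432  0.   ]
 [ 0.432 -0.902 -0.   ]
 [ 0.     0.    -1.   ]]
```

```bash
cat >> h.py <<'E'
def yawx(st): R=Ro.from_quat(st["eef_rot"]).as_matrix();return np.degrees(np.arctan2(R[1,0],R[0,0]))
def plan(pos,yaw,st=None):
    st=st or telemetry.get_state();R=Ro.from_quat(st["eef_rot"]).as_matrix()
    # assume vertical tool axes
    y=np.radians(yawx(st));Rv=np.array([[np.cos(y),np.sin(y),0],[np.sin(y),-np.cos(y),0],[0,0,-1]])
    d=Rv.T@(np.array(pos)-st["tool_pos"]);dy=-((yaw-yawx(st)+180)%360-180)
    print("t",round(st["clock"],2),"pos",np.round(st["tool_pos"],4),"yawx",round(yawx(st),2),"tilt",np.degrees(np.arccos(-R[2,2])).round(2),"q",np.round(st["q"],2),"F",np.round(st["contact_force"],1),"open",round(st["opening"],3))
    print("shift",np.round(d,4),"turn",round(dy,2))
E
python3 -c "
from h import *
plan([.5,-.301,.32],98.7)"
```

```text
t 3.05 pos [ 0.2701 -0.5637  0.2388] yawx 25.6 tilt 0.01 q [ 1.16  0.69 -0.19  1.57  0.16  0.9  -0.22] F [-0.4 -0.   0.5] open 1.0
shift [ 0.3208 -0.1375 -0.0812] turn -73.1
```

```bash
python3 -m creep '[[0,0.04,-0.017,-0.01,-9],[0,0.08,-0.034,-0.02,-18],[0,0.12,-0.051,-0.03,-27],[0,0.16,-0.069,-0.04,-36],[0,0.2,-0.086,-0.05,-45],[0,0.24,-0.103,-0.06,-54],[0,0.28,-0.12,-0.07,-63],[0,0.321,-0.137,-0.081,-73],[0,0.321,-0.137,-0.081,-73]]'
python3 - <<'E'
from h import *
s=telemetry.get_state();p=imaging.snapshot("wrist");cv2.imwrite("pics/w1.png",p["image"]);np.savez("w1.npz",pos=s["tool_pos"],rot=s["eef_rot"])
plan([.5,-.301,.32],98.7,s)
b=imaging.place_of(p,"base_mid");print([(x['location'],x['score']) for x in b[:2]])
for x in b[:2]: print(atz(*ray(p,x['location'],s),.025))
m=imaging.trace(p,"base_mid")
for x in m[:2]: print(x['rect'],x['score'])
if m: np.save("m1.npy",m[0]["pixels"])
E
```

```text
clock: 4.18
tool_pos: [0.5036, -0.2973, 0.3209]
eef_rot: [0.649, 0.761, 0.002, 0.001]
contact_force: [-0.5, -1.0, -1.0]
opening: 1.001
t 4.17 pos [ 0.5036 -0.2973  0.3209] yawx 99.04 tilt 0.26 q [ 0.79  0.59 -0.57  1.57  0.34  1.08  0.29] F [-0.5 -1.  -1. ] open 1.001
shift [-0.0031 -0.0042  0.0009] turn 0.34
[([179.0, 342.1], 0.7)]
[ 0.53980948 -0.30954366  0.025     ]
[288.8, 142.5, 404.1, 213.8] 0.78
```

View pics/w1.png

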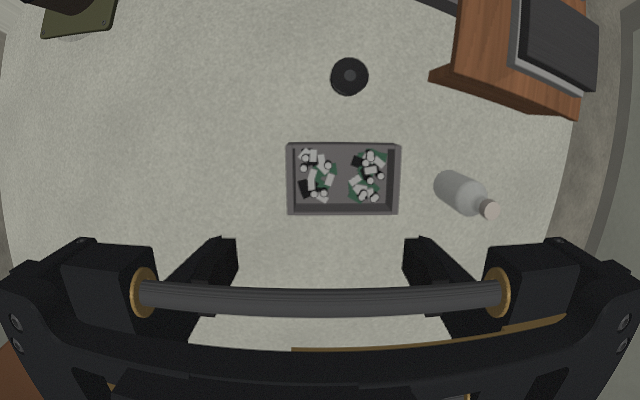

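Run:
```python
import cv2
i=cv2.imread("pics/w1.png")[130:226,276:414];cv2.imwrite("pics/w1z.png",cv2.resize(i,None,fx=5.5,fy=5.5,interpolation=cv2.INTER_CUBIC))
```

```text
(no output)
```

View pics/w1z.png

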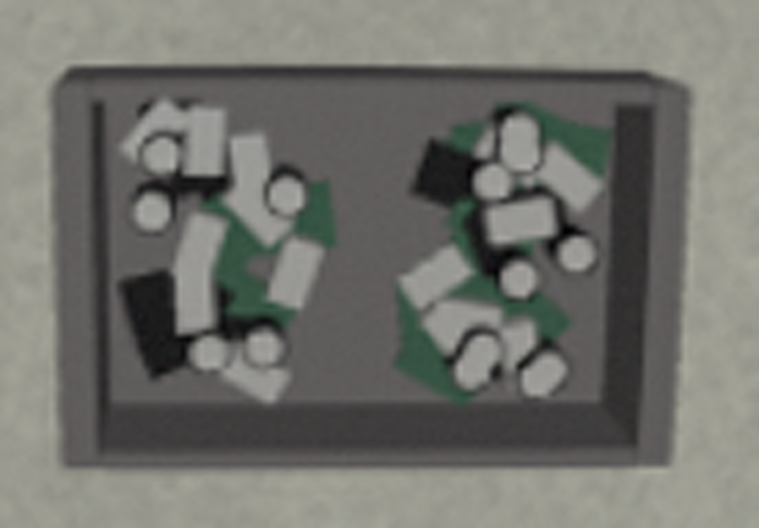

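```bash
cat >> h.py <<'E'
def stof(f):
    d=np.load(f);return dict(tool_pos=d["pos"],eef_rot=d["rot"])
class WP(dict): pass
def wcal():
    d=np.load("wcal.npz");return dict(camera_matrix=d["K"],hand_eye=d["H"])
def fit(img_pts,obj,z,p,st):
    """img_pts zoomless [row,col]; obj Nx2 local coordinates -> center,yaw,scale,res"""
    W=np.array([atz(*ray(p,c,st),z)[:2] for c in img_pts]);O=np.array(obj,float)
    w=W[:,0]+1j*W[:,1];o=O[:,0]+1j*O[:,1];mo=o.mean();mw=w.mean()
    a=np.vdot(o-mo,w-mw)/np.vdot(o-mo,o-mo);u=a/abs(a);c=mw-u*mo
    print("center",round(c.real,4),round(c.imag,4),"yaw",round(np.degrees(np.angle(a)),2),"scale",round(abs(a),4),"res mm",np.round(abs(w-c-u*o)*1e3,1))
    return c,np.degrees(np.angle(a))
E
python3 - <<'E'
from h import *
p=imaging.snapshot("wrist");np.savez("wcal.npz",K=p["camera_matrix"],H=p["hand_eye"])
st=stof("w1.npz");c=wcal();zz=lambda x,y:[130+y/5.5-.4,276+x/5.5-.4]
for z in (.05,):
  fit([zz(*q) for q in [(55,85),(690,90),(668,465),(65,465)]],[(-.08,.05),(.08,.05),(.08,-.05),(-.08,-.05)],z,c,st)
  fit([zz(*q) for q in [(94,101),(655,103),(638,452),(100,452)]],[(-.07,.045),(.07,.045),(.07,-.045),(-.07,-.045)],z,c,st)
E
```

```text
center 0.5396 -0.3065 yaw 9.02 scale 0.9848 res mm [1.5 1.3 1.4 1.7]
center 0.5399 -0.3065 yaw 9.13 scale 1.0008 res mm [0.2 0.6 0.6 0. ]
```

```bash
python3 -c "
from h import *
plan([.515,.311,.32],95.6)"
```

```text
t 4.38 pos [ 0.4991 -0.303   0.3193] yawx 98.41 tilt 0.11 q [ 0.79  0.59 -0.57  1.57  0.34  1.08  0.29] F [ 0.2 -1.1 -0.2] open 0.999
shift [ 0.605   0.1056 -0.0007] turn 2.81
```

Run:
```python
from h import *
s=telemetry.get_state();p=imaging.snapshot("wrist");cv2.imwrite("pics/w2.png",p["image"]);np.savez("w2.npz",pos=s["tool_pos"],rot=s["eef_rot"]);print(s["tool_pos"],s["qd"].round(3))
i=p["image"][130:226,276:414];cv2.imwrite("pics/w2z.png",cv2.resize(i,None,fx=5.5,fy=5.5,interpolation=cv2.INTER_CUBIC))
```

```text
[ 0.49905555 -0.30298286  0.31925191] [ 0.006  0.002 -0.     0.001 -0.002 -0.001  0.002]
```

View pics/w2z.png

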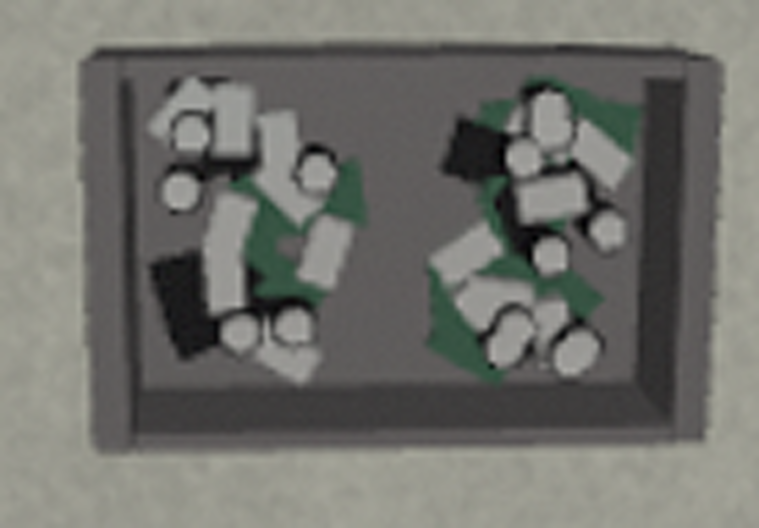

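```bash
python3 -m creep '[[0,0.05,0.008,0,0.3],[0,0.11,0.018,0,0.6],[0,0.17,0.029,0,0.9],[0,0.23,0.04,0,1.2],[0,0.29,0.05,0,1.5],[0,0.35,0.061,0,1.8],[0,0.41,0.071,0,2.1],[0,0.47,0.082,0,2.4],[0,0.53,0.092,0,2.7],[0,0.575,0.1,0,2.8]]'; python3 -m creep '[[0,0.03,0.0055,0,0],[0,0.03,0.0055,0,0],[0,0.03,0.0055,0,0]]';  python3 - <<'E'
from h import *
s=telemetry.get_state();p=imaging.snapshot("wrist");cv2.imwrite("pics/w3.png",p["image"]);np.savez("w3.npz",pos=s["tool_pos"],rot=s["eef_rot"]);print(s["qd"].round(3))
plan([.515,.311,.32],95.6,s)
b=imaging.place_of(p,"deep_bar");print([(x['location'],x['score']) for x in b[:2]])
for x in b[:2]: print(atz(*ray(p,x['location'],s),.07))
E
```

```text
clock: 5.68
tool_pos: [0.5132, 0.2837, 0.3195]
eef_rot: [0.671, 0.742, -0.0, -0.0]
contact_force: [0.8, -0.3, -0.1]
opening: 1.001
clock: 6.05
tool_pos: [0.5163, 0.3102, 0.3193]
eef_rot: [0.671, 0.741, -0.001, 0.001]
contact_force: [0.7, -0.8, 1.0]
opening: 0.999
[ 0.016 -0.008  0.002  0.006 -0.002 -0.002 -0.001]
t 6.05 pos [0.5163 0.3102 0.3193] yawx 95.65 tilt 0.13 q [-0.31  0.61 -0.55  1.52  0.34  1.11 -0.84] F [ 0.7 -0.8  1. ] open 0.999
shift [ 0.0009 -0.0013 -0.0007] turn 0.05
[([170.4, 330.0], 0.58)]
[0.52913228 0.31343827 0.07      ]
```

View pics/w3.png

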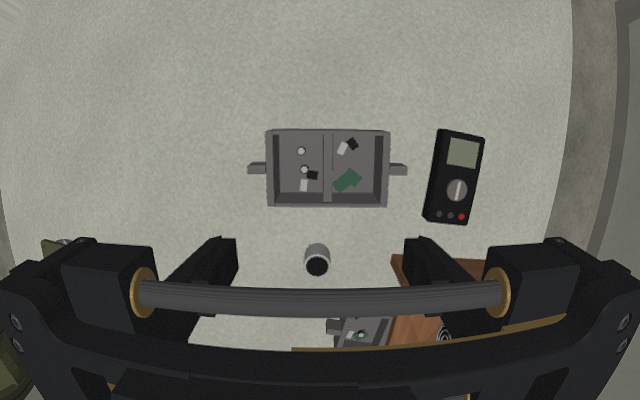

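Run:
```python
from h import *
i=cv2.imread("pics/w3.png")[115:215,240:416];cv2.imwrite("pics/w3z.png",cv2.resize(i,None,fx=4.5,fy=4.5,interpolation=cv2.INTER_CUBIC))
st=stof("w2.npz");c=wcal();zz=lambda x,y:[130+y/5.5-.4,276+x/5.5-.4]
fit([zz(*q) for q in [(122,78),(686,78),(672,430),(133,430)]],[(-.07,.045),(.07,.045),(.07,-.045),(-.07,-.045)],.05,c,st)
fit([zz(*q) for q in [(83,60),(720,62),(703,440),(95,450)]],[(-.08,.05),(.08,.05),(.08,-.05),(-.08,-.05)],.05,c,st)
```

```text
center 0.5404 -0.3059 yaw 8.94 scale 0.9992 res mm [0.2 0.7 0.8 0.7]
center 0.5399 -0.3058 yaw 9.16 scale 0.9877 res mm [1.1 1.3 1.3 1. ]
```

View pics/w3z.png

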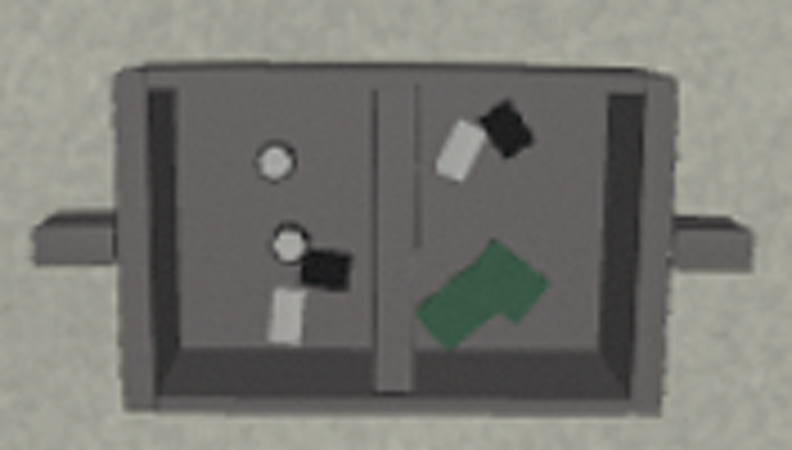

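Run:
```python
from h import *
st=stof("w3.npz");c=wcal();zz=lambda x,y:[115+y/4.5-.4,240+x/4.5-.4]
fit([zz(*q) for q in [(148,88),(646,93),(630,399),(157,397)]],[(-.07,.045),(.07,.045),(.07,-.045),(-.07,-.045)],.075,c,st)
fit([zz(*q) for q in [(115,75),(678,78),(660,412),(125,410)]],[(-.08,.05),(.08,.05),(.08,-.05),(-.08,-.05)],.075,c,st)
fit([zz(*q) for q in [(34,247),(752,250)]],[(-.105,.0),(.105,.0)],.075,c,st)
for q in [(396,88),(393,392),(395,240)]: print(atz(*ray(c,zz(*q),st),.07).round(4))
# height from two wrist? top cam for bar
plan([.526,.313,.15],95.5)
```

```text
center 0.5258 0.3156 yaw 5.35 scale 0.9979 res mm [0.  0.1 0.5 0.4]
center 0.5257 0.3157 yaw 5.45 scale 0.9879 res mm [1.4 0.9 1.4 1.2]
center 0.5255 0.3157 yaw 5.53 scale 0.9919 res mm [0.8 0.8]
[0.5212 0.3598 0.07  ]
[0.5296 0.2712 0.07  ]
[0.5254 0.3163 0.07  ]
t 6.15 pos [0.5164 0.31   0.3196] yawx 95.61 tilt 0.11 q [-0.31  0.61 -0.55  1.52  0.34  1.11 -0.84] F [ 0.2 -0.8 -0.3] open 1.001
shift [0.002  0.0098 0.1696] turn 0.11
```

```bash
python3 -m creep '[[128,0.0048,0.0098,0.03,0.15],[128,0.0048,0.0098,0.085,0.15],[128,0.0048,0.0098,0.14,0.15],[128,0.0048,0.0098,0.19,0.15],[128,0.0048,0.0098,0.23,0.15],[128,0.0048,0.0098,0.255,0.15],[128,0.0048,0.0098,0.27,0.15],[128,0.0048,0.0098,0.2796,0.15],[128,0.0048,0.0098,0.2796,0.15]]' 40; python3 -c "
from h import *
plan([.5257,.3157,.04],95.45)"
```

```text
clock: 7.28
tool_pos: [0.5252, 0.318, 0.0402]
eef_rot: [0.672, 0.741, 0.0, 0.0]
contact_force: [-0.3, -0.1, 1.0]
opening: 0.502
t 7.28 pos [0.5252 0.318  0.0402] yawx 95.62 tilt 0.02 q [-0.42  0.97 -0.37  1.72  0.58  0.56 -1.04] F [-0.3 -0.1  1. ] open 0.502
shift [-0.0023  0.0003  0.0002] turn 0.17
```

```bash
python3 -m creep '[[128,-0.002,0,0,0],[255,-0.002,0,0,0],[255,-0.002,0,0,0],[255,-0.002,0,0,0],[255,-0.002,0,0,0]]' 50; python3 -c "
from h import *
plan([.5257,.3157,.04],95.45)"
```

```text
clock: 7.9
tool_pos: [0.5254, 0.3164, 0.0403]
eef_rot: [0.671, 0.741, 0.0, 0.0]
contact_force: [0.9, 0.3, 0.7]
opening: 0.132
t 7.9 pos [0.5254 0.3164 0.0403] yawx 95.64 tilt 0.03 q [-0.42  0.97 -0.37  1.72  0.58  0.56 -1.04] F [0.9 0.3 0.7] open 0.132
shift [-0.0007  0.0002  0.0003] turn 0.19
```

```bash
python3 -m creep '[[255,0,0,-0.004,0],[255,0,0,-0.012,0],[255,0,0,-0.025,0],[255,0,0,-0.045,0],[255,0,0,-0.075,0],[255,0,0,-0.11,0],[255,0,0,-0.145,0],[255,0,0,-0.175,0],[255,0,0,-0.2,0],[255,0,0,-0.21,0]]' 50
python3 - <<'E'
from h import *
s=telemetry.get_state();p=imaging.snapshot("wrist");cv2.imwrite("pics/w4.png",p["image"])
plan([.54,-.306,.26],99,s)
E
```

```text
clock: 9.15
tool_pos: [0.5254, 0.3168, 0.2528]
eef_rot: [0.671, 0.741, 0.002, 0.0]
contact_force: [0.1, 0.2, -7.3]
opening: 0.128
t 9.15 pos [0.5254 0.3168 0.2528] yawx 95.66 tilt 0.2 q [-0.33  0.69 -0.53  1.58  0.4   0.98 -0.88] F [ 0.1  0.2 -7.3] open 0.128
shift [-0.6212 -0.0469 -0.0072] turn -3.34
```

View pics/w4.png

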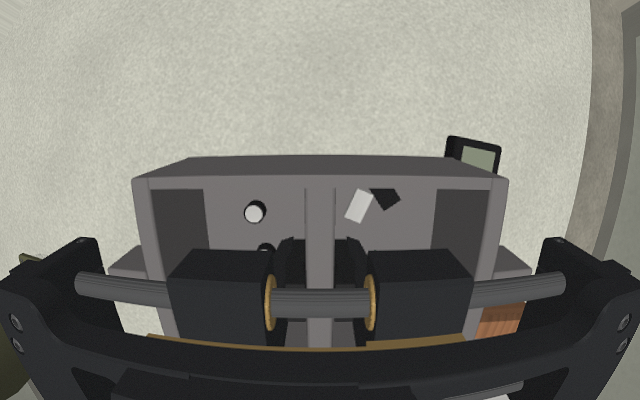

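```bash
python3 -m creep '[[255,-0.008,0,0,0],[255,-0.03,-0.002,0,0],[255,-0.065,-0.005,0,-0.3],[255,-0.11,-0.008,0,-0.6],[255,-0.16,-0.012,0,-0.9],[255,-0.21,-0.016,0,-1.2],[255,-0.26,-0.02,0,-1.5],[255,-0.31,-0.024,0,-1.8],[255,-0.36,-0.027,0,-2.1],[255,-0.41,-0.031,0,-2.4]]' 50;  python3 -m creep '[[255,-0.05,-0.004,0,-0.3],[255,-0.1,-0.008,0,-0.6],[255,-0.14,-0.011,0,-0.8],[255,-0.172,-0.013,0,-0.9],[255,-0.195,-0.015,0,-0.9],[255,-0.207,-0.016,0,-0.9],[255,-0.211,-0.016,0,-0.9],[255,-0.211,-0.016,0,-0.9],[255,-0.211,-0.016,0,-0.9]]' 50
python3 - <<'E'
from h import *
s=telemetry.get_state();p=imaging.snapshot("wrist");cv2.imwrite("pics/w5.png",p["image"]);np.savez("w5.npz",pos=s["tool_pos"],rot=s["eef_rot"])
plan([.54,-.306,.26],99,s)
i=p["image"][100:250,100:540];cv2.imwrite("pics/w5z.png",cv2.resize(i,None,fx=1.8,fy=1.8,interpolation=cv2.INTER_CUBIC))
E
```

```text
clock: 10.45
tool_pos: [0.5334, -0.0972, 0.249]
eef_rot: [0.656, 0.755, -0.001, -0.001]
contact_force: [-0.4, -0.1, -6.5]
opening: 0.134
clock: 11.58
tool_pos: [0.5486, -0.3045, 0.2502]
eef_rot: [0.649, 0.761, 0.0, -0.0]
contact_force: [-0.6, -0.4, -6.8]
opening: 0.132
t 11.57 pos [ 0.5486 -0.3045  0.2502] yawx 99.06 tilt 0.04 q [ 0.75  0.73 -0.6   1.53  0.45  1.02  0.19] F [-0.6 -0.4 -6.8] open 0.132
shift [-0.0001 -0.0087 -0.0098] turn 0.06
```

View pics/w5.png

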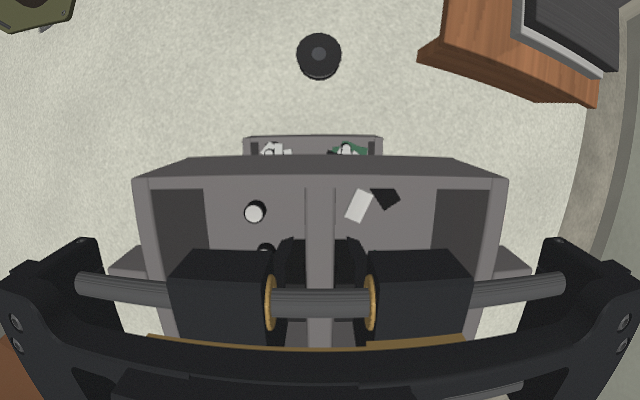

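Run:
```python
from h import *
i=cv2.imread("pics/w5.png")[165:195,120:160];j=cv2.imread("pics/w5.png")[165:195,485:525]
cv2.imwrite("pics/w5c.png",cv2.resize(np.hstack([i,j]),None,fx=10,fy=10,interpolation=cv2.INTER_CUBIC))
i=cv2.imread("pics/w5.png")[120:170,230:400];cv2.imwrite("pics/w5b.png",cv2.resize(i,None,fx=4.7,fy=4.7,interpolation=cv2.INTER_CUBIC))
```

```text
(no output)
```

View pics/w5c.png

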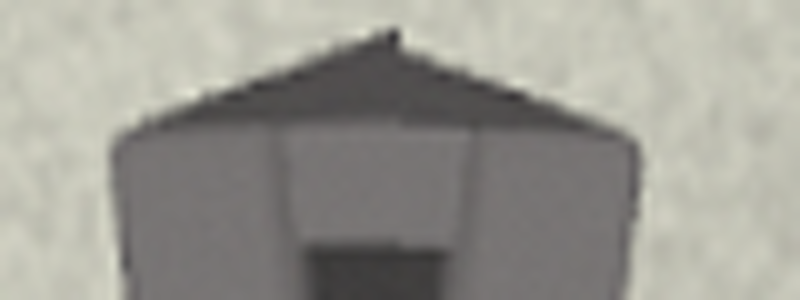

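View pics/w5b.png

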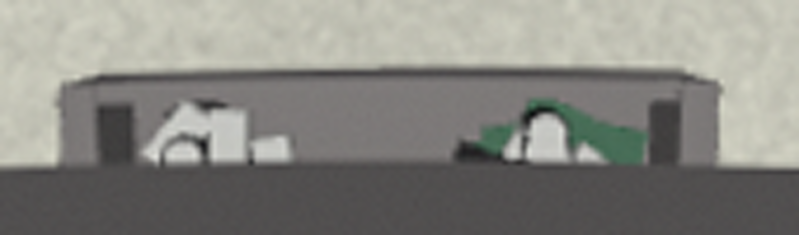

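Run:
```python
from h import *
st=stof("w5.npz");c=wcal();rz=st["tool_pos"][2]+.035
th=np.radians(9.0);ux=np.array([np.cos(th),np.sin(th)]);uy=np.array([-ux[1],ux[0]])
g=lambda q,z:atz(*ray(c,q,st),z)[:2]
zb=lambda x,y:[120+y/4.7-.4,230+x/4.7-.4]
for nm,a,b,z,h in [("tray out",[178,131],[178.5,508.3],rz,.05),("tray in",[189,150.5],[189,489],rz,.045),("base out",zb(60,88),zb(718,88),.05,.05),("base in",zb(97,103),zb(683,101),.05,.045)]:
    A,B=g(a,z),g(b,z);d=B-A;m=(A+B)/2
    yaw=np.degrees(np.arctan2(d[1],d[0]));n=np.array([-d[1],d[0]])/np.linalg.norm(d)
    ctr=m-n*h;print(nm,"len",np.linalg.norm(d).round(4),"yaw",yaw.round(2),"center",ctr.round(4),"rel TCP in tray axes",((ctr-st["tool_pos"][:2])@ux).round(4),((ctr-st["tool_pos"][:2])@uy).round(4))
```

```text
tray out len 0.1576 yaw 9.01 center [ 0.5484 -0.305 ] rel TCP in tray axes -0.0003 -0.0005
tray in len 0.1388 yaw 9.08 center [ 0.5484 -0.3048] rel TCP in tray axes -0.0002 -0.0003
base out len 0.1585 yaw 8.89 center [ 0.54   -0.3071] rel TCP in tray axes -0.0089 -0.0013
base in len 0.1409 yaw 9.11 center [ 0.5403 -0.3057] rel TCP in tray axes -0.0084 0.0001
```

```bash
python3 -m creep '[[255,0,-0.002,0.005,0],[255,0,-0.005,0.02,0],[255,0,-0.008,0.045,0],[255,0,-0.0085,0.075,0],[255,0,-0.0085,0.1,0],[255,0,-0.0085,0.125,0],[255,0,-0.0085,0.14,0],[255,0,-0.0085,0.148,0],[255,0,-0.0085,0.148,0],[255,0,-0.0085,0.148,0]]' 50
python3 - <<'E'
from h import *
s=telemetry.get_state()
plan([.5403,-.306,.0803],99,s)
p=imaging.snapshot("wrist");cv2.imwrite("pics/w6.png",p["image"]);np.savez("w6.npz",pos=s["tool_pos"],rot=s["eef_rot"])
p=imaging.snapshot("side");cv2.imwrite("pics/s6.png",cv2.resize(p["image"][130:190,310:390],None,fx=8,fy=8,interpolation=cv2.INTER_CUBIC))
E
```

```text
clock: 12.88
tool_pos: [0.5407, -0.3075, 0.103]
eef_rot: [0.65, 0.76, 0.0, 0.001]
contact_force: [0.8, -0.7, -6.3]
opening: 0.133
t 12.88 pos [ 0.5407 -0.3075  0.103 ] yawx 98.94 tilt 0.11 q [ 0.71  0.9  -0.49  1.67  0.6   0.72  0.07] F [ 0.8 -0.7 -6.3] open 0.133
shift [ 0.0015 -0.0002  0.0227] turn -0.06
```

View pics/w6.png

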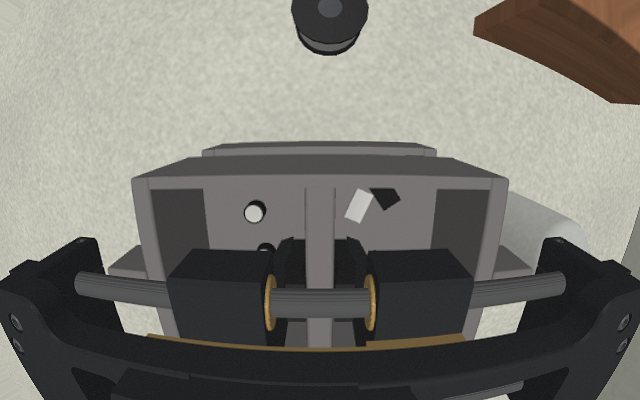

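View pics/s6.png

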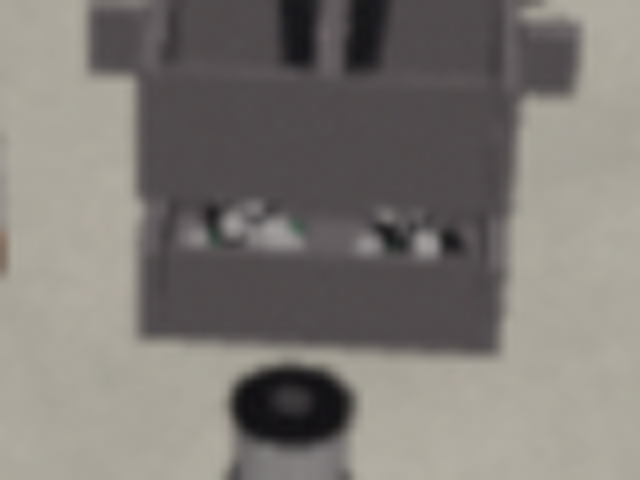

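Run:
```python
from h import *
im=cv2.imread("pics/w6.png");a=im[138:162,195:235];b=im[138:162,405:445]
cv2.imwrite("pics/w6c.png",cv2.resize(np.hstack([a,b]),None,fx=10,fy=10,interpolation=cv2.INTER_CUBIC))
plan([.5403,-.306,.0803],99)
```

```text
t 12.97 pos [ 0.5406 -0.3075  0.103 ] yawx 98.95 tilt 0.1 q [ 0.71  0.9  -0.49  1.67  0.6   0.72  0.07] F [ 0.  -0.4 -6.7] open 0.13
shift [ 0.0015 -0.0001  0.0227] turn -0.05
```

View pics/w6c.png

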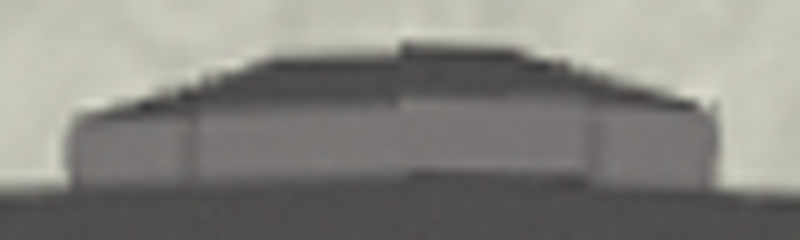

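Run:
```python
from h import *
st=stof("w6.npz");c=wcal()
g=lambda q,z:atz(*ray(c,q,st),z)[:2]
A,B=g([149,201.7],.05),g([148.3,436.1],.05);d=B-A;n=np.array([-d[1],d[0]])/np.linalg.norm(d);ctr=(A+B)/2-n*.05
print(ctr,np.linalg.norm(d),np.degrees(np.arctan2(d[1],d[0])))
rz=st["tool_pos"][2]+.035
A,B=g([178,131],rz),g([178.5,508.3],rz);d=B-A;n=np.array([-d[1],d[0]])/np.linalg.norm(d);ctr=(A+B)/2-n*.05
print(ctr,np.linalg.norm(d),np.degrees(np.arctan2(d[1],d[0])))
```

```text
[ 0.53985269 -0.30553686] 0.15810286535256232 9.114036879327163
[ 0.54050126 -0.30795741] 0.1575281262156213 8.87148832634453
```

```bash
python3 -m creep '[[255,0.001,-0.0003,0,-0.1],[255,0.002,-0.0003,0.002,-0.1],[255,0.002,-0.0003,0.005,-0.1],[255,0.002,-0.0003,0.008,-0.1],[255,0.002,-0.0003,0.011,-0.1],[255,0.002,-0.0003,0.013,-0.1],[255,0.002,-0.0003,0.015,-0.1],[255,0.002,-0.0003,0.017,-0.1],[255,0.002,-0.0003,0.018,-0.1]]' 50; python3 -c "
from h import *
plan([.5399,-.3055,.0803],99)"
```

```text
clock: 14.1
tool_pos: [0.5394, -0.3054, 0.084]
eef_rot: [0.649, 0.761, -0.0, -0.0]
contact_force: [-0.5, 0.5, -7.1]
opening: 0.13
t 14.1 pos [ 0.5394 -0.3054  0.084 ] yawx 99.05 tilt 0.0 q [ 0.7   0.92 -0.48  1.69  0.61  0.69  0.06] F [-0.5  0.5 -7.1] open 0.13
shift [-0.0002  0.0005  0.0037] turn 0.05
```

Force is unchanged, so the feet are inside. I'll do the last few mm in small steps.

```bash
python3 -m creep '[[255,0,0,0.001,0],[255,0,0,0.002,0],[255,0,0,0.0028,0],[255,0,0,0.0036,0],[255,0,0,0.004,0],[255,0,0,0.004,0]]' 50; python3 -c "
from h import *
plan([.5399,-.3055,.0803],99)"
```

```text
clock: 14.85
tool_pos: [0.5394, -0.3054, 0.0803]
eef_rot: [0.649, 0.761, -0.0, 0.0]
contact_force: [-0.4, 0.1, -4.6]
opening: 0.132
t 14.85 pos [ 0.5394 -0.3054  0.0803] yawx 99.05 tilt 0.01 q [ 0.7   0.93 -0.47  1.69  0.62  0.68  0.05] F [-0.4  0.1 -4.6] open 0.132
shift [-0.0002  0.0005 -0.    ] turn 0.05
```

Contact is just beginning (force −7.1 to −4.6 N). Press slightly further until unloaded.

```bash
python3 -m creep '[[255,0,0,0.0006,0],[255,0,0,0.0012,0],[255,0,0,0.0012,0]]' 50; python3 -c "
from h import *
plan([.5399,-.3055,.0803],99)"
```

```text
clock: 15.22
tool_pos: [0.5394, -0.3054, 0.0803]
eef_rot: [0.649, 0.761, -0.0, 0.0]
contact_force: [-4.3, 0.0, 6.7]
opening: 0.131
t 15.22 pos [ 0.5394 -0.3054  0.0803] yawx 99.04 tilt 0.05 q [ 0.7   0.93 -0.47  1.69  0.62  0.68  0.05] F [-4.3  0.   6.7] open 0.131
shift [-0.0002  0.0005 -0.    ] turn 0.04
```

```bash
python3 -m creep '[[255,0,0,-0.0007,0],[110,0,0,-0.0007,0],[110,0,0,-0.0007,0],[110,0,0,-0.0007,0],[110,0,0,-0.005,0],[110,0,0,-0.02,0],[110,0,0,-0.05,0],[110,0,0,-0.1,0],[110,0,0,-0.15,0],[110,0,0,-0.17,0]]' 50
python3 - <<'E'
from h import *
s=telemetry.get_state();p=imaging.snapshot("wrist");cv2.imwrite("pics/w7.png",p["image"])
p=imaging.snapshot("side");cv2.imwrite("pics/s7.png",cv2.resize(p["image"][120:190,300:400],None,fx=8,fy=8,interpolation=cv2.INTER_CUBIC))
plan([.45,.04,.3],172,s)
E
```

```text
clock: 16.48
tool_pos: [0.541, -0.3054, 0.2536]
eef_rot: [0.649, 0.761, 0.001, 0.003]
contact_force: [-0.2, -0.1, 0.0]
opening: 0.57
t 16.48 pos [ 0.541  -0.3054  0.2536] yawx 99.06 tilt 0.37 q [ 0.77  0.72 -0.6   1.55  0.46  1.01  0.19] F [-0.2 -0.1  0. ] open 0.57
shift [ 0.3555 -0.0355 -0.0464] turn -72.94
```

View pics/w7.png

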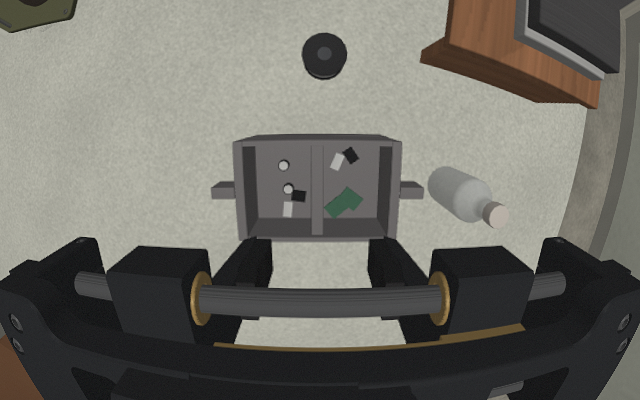

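View pics/s7.png

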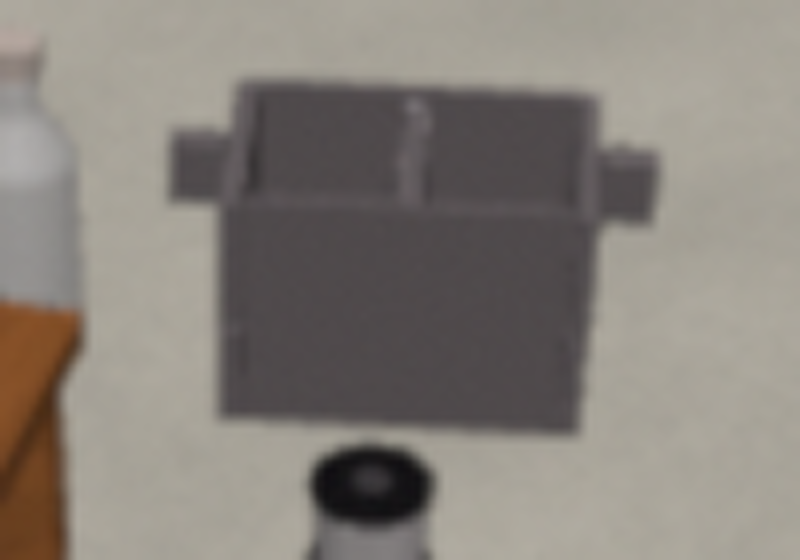

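```bash
python3 -c "
from h import *
plan([.565,.035,.3],172)"; python3 -m creep '[[110,0.02,0,-0.01,-6],[110,0.06,0.003,-0.02,-15],[110,0.11,0.01,-0.03,-24],[110,0.16,0.02,-0.04,-34],[110,0.21,0.035,-0.046,-44],[110,0.26,0.05,-0.046,-54],[110,0.3,0.065,-0.046,-64],[110,0.332,0.077,-0.046,-73],[110,0.332,0.077,-0.046,-73],[110,0.332,0.077,-0.046,-73]]' 50;python3 - <<'E'
from h import *
s=telemetry.get_state();p=imaging.snapshot("wrist");cv2.imwrite("pics/w8.png",p["image"]);np.savez("w8.npz",pos=s["tool_pos"],rot=s["eef_rot"])
plan([.56,.041,.021],172,s)
b=imaging.place_of(p,"shallow_tab");print([(x['location'],x['score']) for x in b[:2]])
for x in b[:2]: print(atz(*ray(p,x['location'],s),.055))
E
```

```text
t 16.57 pos [ 0.5411 -0.3056  0.2528] yawx 99.04 tilt 0.38 q [ 0.77  0.72 -0.6   1.55  0.46  1.01  0.19] F [ 0.4 -0.4  0.1] open 0.567
shift [ 0.3327  0.0771 -0.0472] turn -72.96
clock: 17.82
tool_pos: [0.5628, 0.0334, 0.2941]
eef_rot: [0.07, 0.998, -0.001, -0.001]
contact_force: [0.4, -0.7, 0.7]
opening: 0.565
t 17.82 pos [0.5628 0.0334 0.2941] yawx 171.94 tilt 0.12 q [ 0.39  0.69 -0.96  1.66  0.61  1.13  0.7 ] F [ 0.4 -0.7  0.7] open 0.565
shift [0.0038 0.0072 0.2731] turn -0.06
[]
```

View pics/w8.png

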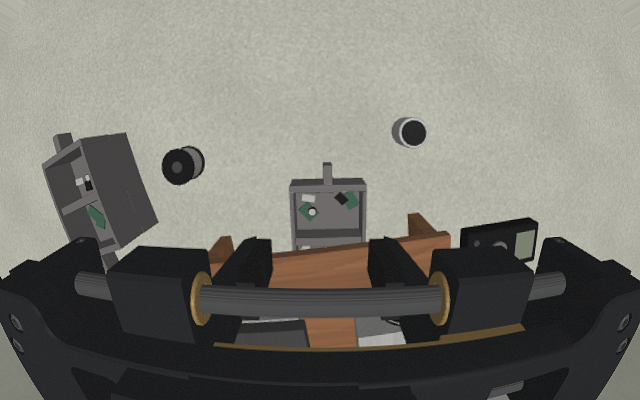

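Run:
```python
from h import *
i=cv2.imread("pics/w8.png")[150:260,270:390];cv2.imwrite("pics/w8z.png",cv2.resize(i,None,fx=5,fy=5,interpolation=cv2.INTER_CUBIC))
```

```text
(no output)
```

View pics/w8z.png

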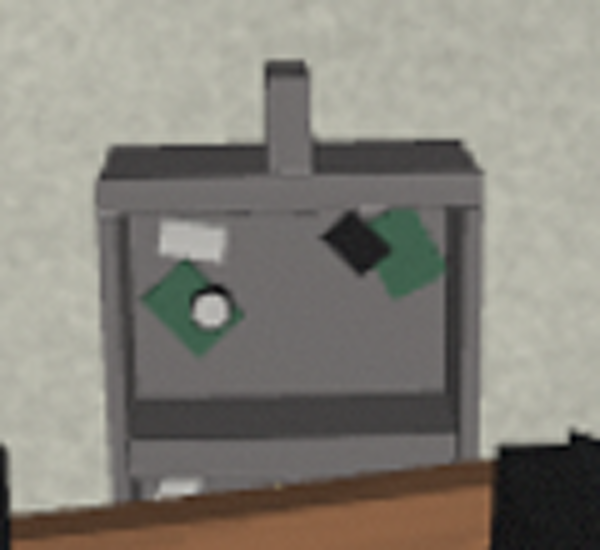

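Run:
```python
from h import *
st=stof("w8.npz");c=wcal();zz=lambda x,y:[150+y/5-.4,270+x/5-.4]
fit([zz(*q) for q in [(97,182),(484,172)]],[(-.08,-.05),(-.08,.05)],.055,c,st)
fit([zz(*q) for q in [(117,213),(471,207)]],[(-.07,-.045),(-.07,.045)],.055,c,st)
fit([zz(*q) for q in [(97,182),(484,172),(287,77)]],[(-.08,-.05),(-.08,.05),(-.105,0)],.055,c,st)
for q in [(287,77),(292,176)]: print(atz(*ray(c,zz(*q),st),.055).round(4))
print(atz(*ray(c,zz(250,502),st),.105).round(4),atz(*ray(c,zz(250,490),st),.123).round(4),)
```

```text
center 0.6576 0.032 yaw -6.45 scale 0.9913 res mm [0.4 0.4]
center 0.6564 0.0322 yaw -6.98 scale 1.0119 res mm [0.5 0.5]
center 0.6574 0.032 yaw -6.38 scale 0.994 res mm [0.6 0.4 0.5]
[0.5526 0.0435 0.055 ]
[0.578  0.0413 0.055 ]
[0.6437 0.0213 0.105 ] [0.6327 0.0229 0.123 ]
```

```bash
python3 -c "
from h import *
plan([.562,.0428,.022],173.4)"
```

```text
t 17.93 pos [0.5629 0.0328 0.2944] yawx 171.87 tilt 0.11 q [ 0.39  0.68 -0.96  1.66  0.61  1.13  0.7 ] F [-0.   0.6  0.6] open 0.564
shift [0.0023 0.0098 0.2724] turn -1.53
```

```bash
python3 -m creep '[[110,0.0023,0.0098,0.03,-1.5],[110,0.0023,0.0098,0.085,-1.5],[110,0.0023,0.0098,0.14,-1.5],[110,0.0023,0.0098,0.19,-1.5],[110,0.0023,0.0098,0.225,-1.5],[110,0.0023,0.0098,0.25,-1.5],[110,0.0023,0.0098,0.265,-1.5],[110,0.0023,0.0098,0.2724,-1.5],[110,0.0023,0.0098,0.2724,-1.5]]' 30
python3 - <<'E'
from h import *
s=telemetry.get_state();p=imaging.snapshot("wrist");cv2.imwrite("pics/w9.png",p["image"])
plan([.562,.0428,.022],173.4,s)
E
```

```text
clock: 19.05
tool_pos: [0.5625, 0.0444, 0.0227]
eef_rot: [0.057, 0.998, -0.0, 0.0]
contact_force: [0.7, 0.2, 0.9]
opening: 0.571
t 19.05 pos [0.5625 0.0444 0.0227] yawx 173.52 tilt 0.03 q [ 0.21  1.03 -0.66  1.87  1.06  0.65  0.34] F [0.7 0.2 0.9] open 0.571
shift [ 0.0003 -0.0016  0.0007] turn 0.12
```

View pics/w9.png

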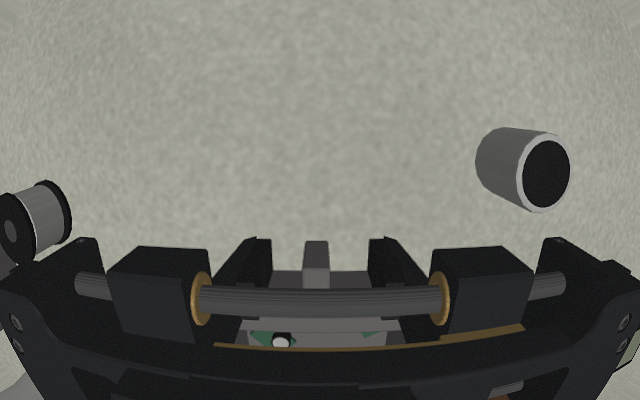

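```bash
python3 -m creep '[[110,0,-0.0015,0,0],[200,0,-0.0015,0,0],[255,0,-0.0015,0,0],[255,0,-0.0015,0,0],[255,0,-0.0015,0,0]]' 30; python3 -c "
from h import *
plan([.423,.059,.022],173.4)"
```

```text
clock: 19.73
tool_pos: [0.5621, 0.0431, 0.0225]
eef_rot: [0.056, 0.998, -0.0, 0.0]
contact_force: [-0.7, -0.7, -0.4]
opening: 0.14
t 19.73 pos [0.5621 0.0431 0.0225] yawx 173.56 tilt 0.01 q [ 0.21  1.03 -0.66  1.87  1.06  0.65  0.34] F [-0.7 -0.7 -0.4] open 0.14
shift [0.14   0.0002 0.0005] turn 0.16
```

```bash
python3 -m creep '[[255,0.003,0,0,0],[255,0.01,0,0,0],[255,0.022,0,0,0],[255,0.038,0,0,0],[255,0.056,0,0,0],[255,0.074,0,0,0],[255,0.092,0,0,0],[255,0.11,0,0,0],[255,0.125,0,0,0],[255,0.134,0,0,0]]' 30; python3 -m creep '[[255,0.004,0,0,0],[255,0.006,0,0,0],[255,0.006,0,0,0]]' 30; python3 -c "
from h import *
plan([.423,.059,.022],173.4)"
```

```text
clock: 20.98
tool_pos: [0.4277, 0.0583, 0.0227]
eef_rot: [0.056, 0.998, -0.0, -0.0]
contact_force: [1.6, -0.8, -2.2]
opening: 0.128
clock: 21.35
tool_pos: [0.4228, 0.0589, 0.0225]
eef_rot: [0.056, 0.998, 0.0, -0.0]
contact_force: [1.4, 0.1, -1.2]
opening: 0.135
t 21.35 pos [0.4228 0.0589 0.0225] yawx 173.54 tilt 0.02 q [ 0.07  0.95 -0.52  2.27  1.6   0.42 -0.4 ] F [ 1.4  0.1 -1.2] open 0.135
shift [-0.0002  0.0001  0.0005] turn 0.14
```

```bash
python3 -m creep '[[110,0,0,0,0],[110,0,0,0,0],[110,0,0,0,0],[110,0,0,-0.01,0],[110,0,0,-0.04,0],[110,0,0,-0.08,0],[110,-0.01,0,-0.13,8],[110,-0.03,0,-0.18,18],[110,-0.055,0,-0.22,28],[110,-0.075,0,-0.25,38]]' 30; python3 -c "
from h import *
plan([.51,.045,.3],83.4)"
```

```text
clock: 22.6
tool_pos: [0.4983, 0.0503, 0.2745]
eef_rot: [0.381, 0.925, 0.001, 0.001]
contact_force: [0.5, -0.1, -0.8]
opening: 0.57
t 22.6 pos [0.4983 0.0503 0.2745] yawx 135.2 tilt 0.11 q [ 0.26  0.55 -0.71  1.87  0.45  0.88  0.12] F [ 0.5 -0.1 -0.8] open 0.57
shift [-0.012   0.0045 -0.0255] turn 51.8
```

```bash
python3 -m creep '[[110,-0.004,0.002,-0.01,10],[110,-0.008,0.004,-0.02,20],[110,-0.012,0.0045,-0.025,30],[110,-0.012,0.0045,-0.025,40],[110,-0.012,0.0045,-0.025,48],[110,-0.012,0.0045,-0.025,51.8],[110,-0.012,0.0045,-0.025,51.8],[110,-0.012,0.0045,-0.025,51.8]]' 30
python3 - <<'E'
from h import *
s=telemetry.get_state();p=imaging.snapshot("wrist");cv2.imwrite("pics/w10.png",p["image"]);np.savez("w10.npz",pos=s["tool_pos"],rot=s["eef_rot"])
plan([.518,.048,.3],83.4,s)
b=imaging.place_of(p,"shallow_bar");print([(x['location'],x['score']) for x in b[:2]])
for x in b[:2]: print(atz(*ray(p,x['location'],s),.05))
i=p["image"][115:225,220:420];cv2.imwrite("pics/w10z.png",cv2.resize(i,None,fx=4,fy=4,interpolation=cv2.INTER_CUBIC))
E
```

```text
clock: 23.6
tool_pos: [0.509, 0.0453, 0.2974]
eef_rot: [0.744, 0.668, -0.0, -0.0]
contact_force: [-0.4, -0.1, 0.0]
opening: 0.566
t 23.6 pos [0.509  0.0453 0.2974] yawx 83.83 tilt 0.02 q [ 0.12  0.49 -0.46  1.82  0.27  0.9  -0.57] F [-0.4 -0.1  0. ] open 0.566
shift [ 0.0037  0.0087 -0.0026] turn 0.43
[([165.8, 328.1], 0.98), ([360.2, 361.3], 0.15)]
[0.52019223 0.05291511 0.05      ]
[ 0.54543858 -0.28382702  0.05      ]
```

View pics/w10.png

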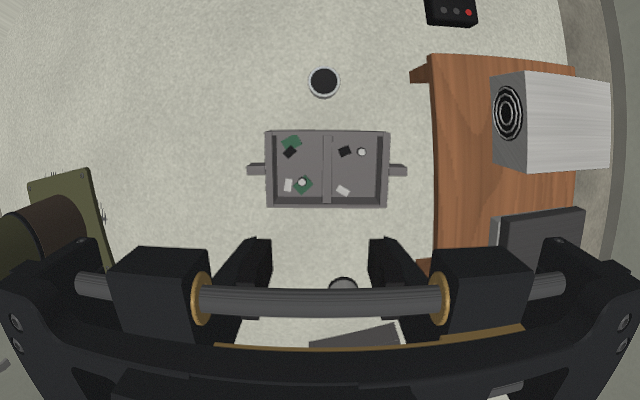

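View pics/w10z.png

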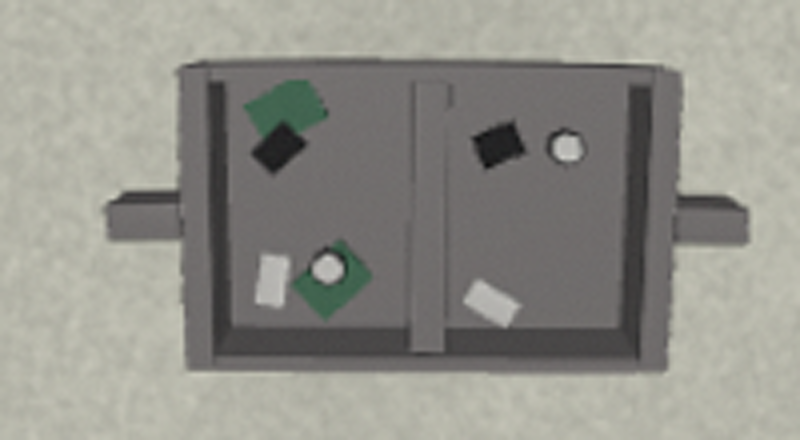

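Run:
```python
from h import *
st=stof("w10.npz");c=wcal();zz=lambda x,y:[115+y/4-.4,220+x/4-.4]
fit([zz(*q) for q in [(208,82),(653,86),(641,358),(214,355)]],[(-.07,.045),(.07,.045),(.07,-.045),(-.07,-.045)],.055,c,st)
o,y=fit([zz(*q) for q in [(181,70),(681,73),(666,369),(188,369)]],[(-.08,.05),(.08,.05),(.08,-.05),(-.08,-.05)],.055,c,st)
fit([zz(*q) for q in [(107,223),(748,227)]],[(-.105,.0),(.105,.0)],.055,c,st)
for q in [(430,85),(429,350)]: print(atz(*ray(c,zz(*q),st),.05).round(4))
plan([.5185,.0485,.024],83.5)
```

```text
center 0.5185 0.0486 yaw -6.51 scale 1.0001 res mm [0.5 0.3 0.5 0.6]
center 0.5186 0.0485 yaw -6.34 scale 0.9854 res mm [1.8 1.3 1.7 1. ]
center 0.5183 0.0484 yaw -6.42 scale 0.9923 res mm [0.8 0.8]
[0.5231 0.0914 0.05  ]
[0.5138 0.005  0.05  ]
t 23.7 pos [0.5091 0.0453 0.2974] yawx 83.8 tilt 0.01 q [ 0.12  0.49 -0.46  1.82  0.27  0.9  -0.57] F [ 0.6  0.2 -0.4] open 0.571
shift [0.0042 0.009  0.2734] turn 0.3
```

```bash
python3 -m creep '[[172,0.0045,0.009,0.03,0.3],[172,0.0045,0.009,0.085,0.3],[172,0.0045,0.009,0.14,0.3],[172,0.0045,0.009,0.185,0.3],[172,0.0045,0.009,0.22,0.3],[172,0.0045,0.009,0.235,0.3],[172,0.0045,0.009,0.24,0.3],[172,0.0045,0.009,0.24,0.3]]' 30; python3 -c "
from h import *
plan([.5187,.0495,.024],83.5)"
```

```text
clock: 24.7
tool_pos: [0.5193, 0.0489, 0.0582]
eef_rot: [0.746, 0.666, 0.001, 0.0]
contact_force: [0.2, 0.6, -0.9]
opening: 0.327
t 24.7 pos [0.5193 0.0489 0.0582] yawx 83.45 tilt 0.09 q [-0.05  0.86 -0.22  2.    0.53  0.33 -0.81] F [ 0.2  0.6 -0.9] open 0.327
shift [ 0.0005 -0.0007  0.0342] turn -0.05
```

```bash
python3 -m creep '[[172,0.0005,-0.0007,0.012,0],[172,0.0005,-0.0007,0.024,0],[172,0.0005,-0.0007,0.031,0],[172,0.0005,-0.0007,0.0342,0],[172,0.0005,-0.0007,0.0342,0],[255,0.0005,-0.0007,0.0342,0],[255,0.0005,-0.0007,0.0342,0],[255,0.0005,-0.0007,0.0342,0]]' 50
python3 - <<'E'
from h import *
s=telemetry.get_state();plan([.5187,.0495,.024],83.5,s)
p=imaging.snapshot("wrist");cv2.imwrite("pics/w11.png",p["image"])
E
```

```text
clock: 25.7
tool_pos: [0.5184, 0.0493, 0.0236]
eef_rot: [0.746, 0.666, 0.0, 0.0]
contact_force: [0.5, 0.2, 0.6]
opening: 0.134
t 25.7 pos [0.5184 0.0493 0.0236] yawx 83.44 tilt 0.05 q [-0.09  0.92 -0.16  2.01  0.55  0.25 -0.84] F [0.5 0.2 0.6] open 0.134
shift [ 0.0002  0.0003 -0.0004] turn -0.06
```

View pics/w11.png

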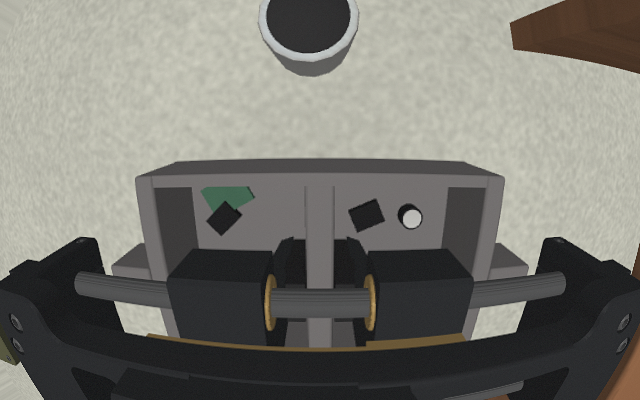

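```bash
python3 -m creep '[[255,0,0,-0.004,0],[255,0,0,-0.012,0],[255,0,0,-0.025,0],[255,0,0,-0.045,0],[255,0,0,-0.075,0],[255,0,0,-0.11,0],[255,0,0,-0.15,0],[255,0,0,-0.185,0],[255,0,0,-0.215,0],[255,0,0,-0.23,0]]' 50
python3 - <<'E'
from h import *
s=telemetry.get_state();plan([.5396,-.3054,.26],99.05,s)
E
```

```text
clock: 27.0
tool_pos: [0.518, 0.0492, 0.2553]
eef_rot: [0.746, 0.666, 0.001, 0.001]
contact_force: [-0.3, -1.3, -4.7]
opening: 0.133
t 27.0 pos [0.518  0.0492 0.2553] yawx 83.44 tilt 0.12 q [ 0.1   0.55 -0.45  1.85  0.33  0.81 -0.63] F [-0.3 -1.3 -4.7] open 0.133
shift [-0.3498  0.062  -0.0047] turn -15.61
```

```bash
python3 -m creep '[[255,-0.006,0.001,0,-0.3],[255,-0.025,0.004,0,-1],[255,-0.055,0.01,0,-2.5],[255,-0.095,0.017,0,-4.3],[255,-0.14,0.025,0,-6.3],[255,-0.185,0.033,0,-8.3],[255,-0.23,0.041,0,-10.3],[255,-0.27,0.048,0,-12],[255,-0.305,0.054,0,-13.6],[255,-0.33,0.058,0,-14.7]]' 50; python3 -c "
from h import *
plan([.5396,-.3054,.25],99.05)"
```

```text
clock: 28.25
tool_pos: [0.536, -0.2878, 0.2509]
eef_rot: [0.656, 0.755, -0.001, -0.002]
contact_force: [0.3, 0.1, -5.0]
opening: 0.131
t 28.25 pos [ 0.536  -0.2878  0.2509] yawx 98.06 tilt 0.25 q [ 0.71  0.69 -0.54  1.59  0.41  0.98  0.19] F [ 0.3  0.1 -5. ] open 0.131
shift [-0.018   0.0011  0.0009] turn -0.99
```

```bash
python3 -m creep '[[255,-0.012,0.001,0,-0.6],[255,-0.018,0.002,0,-0.9],[255,-0.018,0.002,0,-0.9],[255,-0.018,0.002,0,-0.9],[255,-0.018,0.002,0,-0.9]]' 50
python3 - <<'E'
from h import *
s=telemetry.get_state();p=imaging.snapshot("wrist");cv2.imwrite("pics/w12.png",p["image"]);np.savez("w12.npz",pos=s["tool_pos"],rot=s["eef_rot"])
plan([.5396,-.3054,.25],99.05,s)
im=p["image"]
a=im[165:195,120:160];b=im[165:195,485:525];cv2.imwrite("pics/w12c.png",cv2.resize(np.hstack([a,b]),None,fx=10,fy=10,interpolation=cv2.INTER_CUBIC))
cv2.imwrite("pics/w12b.png",cv2.resize(im[110:175,200:440],None,fx=3.3,fy=3.3,interpolation=cv2.INTER_CUBIC))
E
```

```text
clock: 28.88
tool_pos: [0.5427, -0.3017, 0.2535]
eef_rot: [0.649, 0.761, 0.0, -0.0]
contact_force: [0.5, 0.2, -5.2]
opening: 0.133
t 28.88 pos [ 0.5427 -0.3017  0.2535] yawx 99.14 tilt 0.01 q [ 0.73  0.71 -0.54  1.55  0.41  1.    0.23] F [ 0.5  0.2 -5.2] open 0.133
shift [-0.0032 -0.0037  0.0035] turn 0.09
```

View pics/w12.png

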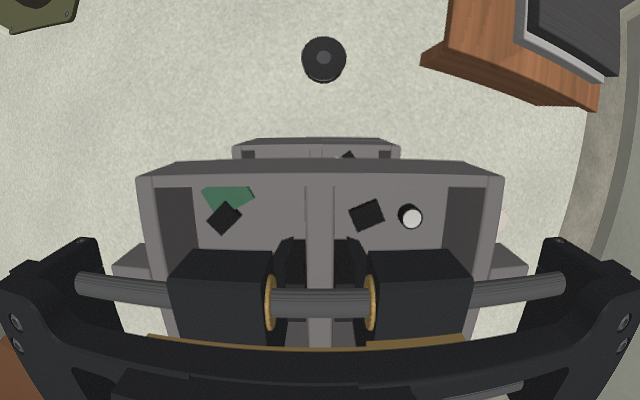

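View pics/w12c.png

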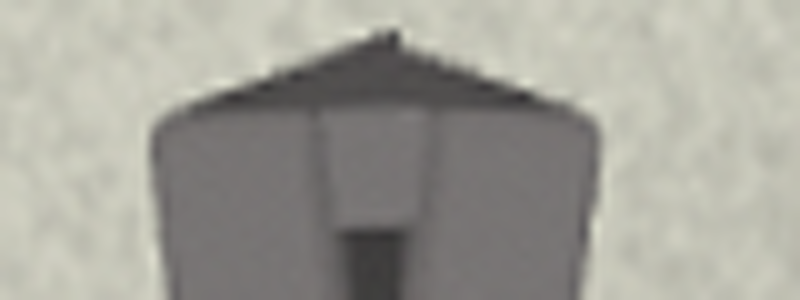

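View pics/w12b.png

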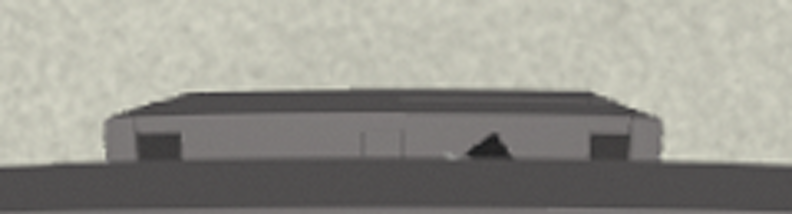

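```bash
cat >> h.py <<'E'
def edge(nm,A,B,h,st,z):
    c=wcal();A=atz(*ray(c,A,st),z)[:2];B=atz(*ray(c,B,st),z)[:2];d=B-A;n=np.array([-d[1],d[0]])/np.linalg.norm(d);ctr=(A+B)/2-n*h
    t=np.radians(yawx(st));ux=np.array([np.cos(t),np.sin(t)]);uy=np.array([np.sin(t),-np.cos(t)]);e=ctr-st["tool_pos"][:2]
    print(nm,"len",np.linalg.norm(d).round(4),"yaw",np.degrees(np.arctan2(d[1],d[0])).round(2),"ctr",ctr.round(4),"tool x,y",(e@ux).round(4),(e@uy).round(4))
E
python3 - <<'E'
from h import *
st=stof("w12.npz");rz=st["tool_pos"][2]+.0314
zb=lambda x,y:[110+y/3.3-.4,200+x/3.3-.4]
edge("tray out",[176.3,134.7],[176.3,504.5],.05,st,rz)
edge("tray in",[187.5,153.3],[187.5,484.8],.045,st,rz)
edge("stack out",zb(104,118),zb(662,118),.05,st,.115)
edge("stack in",zb(136,133),zb(631,133),.045,st,.115)
E
```

```text
tray out len 0.1583 yaw 9.16 ctr [ 0.5425 -0.3021] tool x,y -0.0004 -0.0003
tray in len 0.1394 yaw 9.15 ctr [ 0.5422 -0.3023] tool x,y -0.0005 -0.0006
stack out len 0.159 yaw 9.06 ctr [ 0.5391 -0.3061] tool x,y -0.0037 -0.0043
stack in len 0.1407 yaw 9.07 ctr [ 0.5393 -0.3056] tool x,y -0.0033 -0.004
```

```bash
python3 -m creep '[[255,-0.001,-0.001,0.005,0.1],[255,-0.002,-0.003,0.018,0.1],[255,-0.003,-0.0037,0.038,0.1],[255,-0.003,-0.0037,0.06,0.1],[255,-0.003,-0.0037,0.08,0.1],[255,-0.003,-0.0037,0.094,0.1],[255,-0.003,-0.0037,0.1,0.1],[255,-0.003,-0.0037,0.1,0.1],[255,-0.003,-0.0037,0.1,0.1]]' 50
python3 - <<'E'
from h import *
s=telemetry.get_state();p=imaging.snapshot("wrist");cv2.imwrite("pics/w13.png",p["image"]);np.savez("w13.npz",pos=s["tool_pos"],rot=s["eef_rot"])
plan([.5393,-.3054,.1286],99.05,s)
im=p["image"]
a=im[135:165,180:220];b=im[135:165,420:460];cv2.imwrite("pics/w13c.png",cv2.resize(np.hstack([a,b]),None,fx=10,fy=10,interpolation=cv2.INTER_CUBIC))
E
```

```text
clock: 30.05
tool_pos: [0.54, -0.3064, 0.1541]
eef_rot: [0.65, 0.76, 0.0, 0.001]
contact_force: [-0.2, -0.6, -4.7]
opening: 0.127
t 30.05 pos [ 0.54   -0.3064  0.1541] yawx 98.94 tilt 0.09 q [ 0.7   0.82 -0.48  1.65  0.5   0.79  0.16] F [-0.2 -0.6 -4.7] open 0.127
shift [ 0.0011 -0.0005  0.0255] turn -0.11
```

View pics/w13.png

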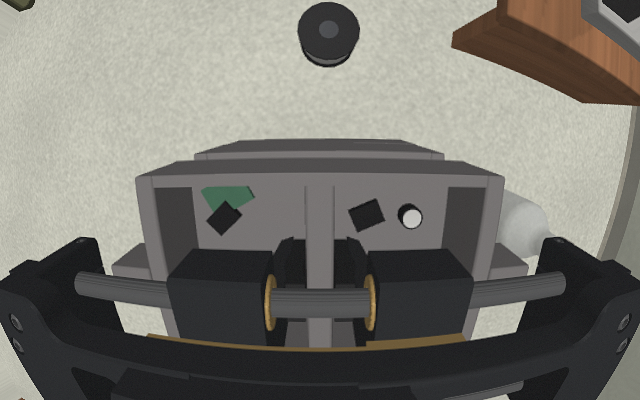

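View pics/w13c.png

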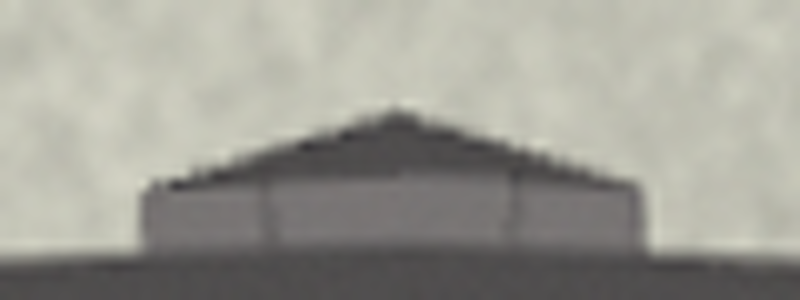

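Run:
```python
from h import *
st=stof("w13.npz");rz=st["tool_pos"][2]+.0314
edge("tray out",[176.3,134.7],[176.3,504.5],.05,st,rz)
edge("stack out",[153.3,193.8],[153.1,443.6],.05,st,.115)
plan([.5393,-.3054,.1286],99.05)
```

```text
tray out len 0.1582 yaw 8.95 ctr [ 0.5397 -0.3068] tool x,y -0.0003 -0.0003
stack out len 0.1581 yaw 8.98 ctr [ 0.5391 -0.3059] tool x,y 0.0007 -0.0008
t 30.1 pos [ 0.5399 -0.3064  0.1541] yawx 98.95 tilt 0.09 q [ 0.7   0.82 -0.48  1.65  0.5   0.79  0.16] F [ 0.4  0.2 -4.4] open 0.131
shift [ 0.0011 -0.0005  0.0255] turn -0.1
```

Correct by +1.0 mm in tool x and −0.5 mm in tool y, then lower to about 4 mm above the seat.

```bash
python3 -m creep '[[255,0.0005,-0.0005,0.002,-0.1],[255,0.001,-0.0005,0.006,-0.1],[255,0.001,-0.0005,0.01,-0.1],[255,0.001,-0.0005,0.013,-0.1],[255,0.001,-0.0005,0.016,-0.1],[255,0.001,-0.0005,0.018,-0.1],[255,0.001,-0.0005,0.02,-0.1],[255,0.001,-0.0005,0.021,-0.1],[255,0.001,-0.0005,0.021,-0.1]]' 50; python3 -c "
from h import *
plan([.5393,-.3054,.1286],99.05)"
```

```text
clock: 31.22
tool_pos: [0.5387, -0.3053, 0.1323]
eef_rot: [0.649, 0.761, -0.0, 0.0]
contact_force: [-0.7, 0.4, -5.0]
opening: 0.134
t 31.23 pos [ 0.5387 -0.3053  0.1323] yawx 99.05 tilt 0.0 q [ 0.7   0.85 -0.47  1.67  0.52  0.75  0.14] F [-0.7  0.4 -5. ] open 0.134
shift [-0.0002  0.0006  0.0037] turn 0.0
```

```bash
python3 -m creep '[[255,0,0,0.001,0],[255,0,0,0.002,0],[255,0,0,0.0028,0],[255,0,0,0.0036,0],[255,0,0,0.004,0],[255,0,0,0.0044,0],[255,0,0,0.0044,0]]' 50; python3 -c "
from h import *
plan([.5393,-.3054,.1286],99.05)"
```

```text
clock: 32.1
tool_pos: [0.5388, -0.3053, 0.1286]
eef_rot: [0.649, 0.761, -0.0, 0.0]
contact_force: [-2.6, 1.1, 4.7]
opening: 0.135
t 32.1 pos [ 0.5388 -0.3053  0.1286] yawx 99.05 tilt 0.03 q [ 0.69  0.85 -0.46  1.67  0.52  0.74  0.14] F [-2.6  1.1  4.7] open 0.135
shift [-0.0002  0.0005  0.    ] turn -0.0
```

```bash
python3 -m creep '[[255,0,0,-0.0005,0],[172,0,0,-0.0005,0],[172,0,0,-0.0005,0],[172,0,0,-0.0005,0],[172,0,0,-0.004,0],[172,0,0,-0.015,0],[172,0,0,-0.035,0],[172,0,0,-0.07,0],[172,0,0,-0.11,0],[172,0,0,-0.13,0]]' 50; python3 -m creep '[[172,0.02,0,0,0],[172,0.06,0,0,0],[172,0.11,0,0,0],[172,0.11,0,0,0]]' 50
python3 - <<'E'
from h import *
s=telemetry.get_state();plan([.5393,-.3054,.1286],99.05,s)
p=imaging.snapshot("wrist");cv2.imwrite("pics/w14.png",p["image"])
p=imaging.snapshot("side");cv2.imwrite("pics/s14.png",p["image"]);cv2.imwrite("pics/s14z.png",cv2.resize(p["image"][110:190,290:400],None,fx=7,fy=7,interpolation=cv2.INTER_CUBIC))
p=imaging.snapshot("top");cv2.imwrite("pics/t14.png",p["image"])
E
```

```text
clock: 33.35
tool_pos: [0.5399, -0.3054, 0.2613]
eef_rot: [0.649, 0.761, 0.001, 0.002]
contact_force: [-0.1, 0.0, -0.1]
opening: 0.322
clock: 33.85
tool_pos: [0.5216, -0.1917, 0.2594]
eef_rot: [0.646, 0.763, 0.001, -0.0]
contact_force: [-0.1, -0.5, 0.5]
opening: 0.329
t 33.85 pos [ 0.5216 -0.1917  0.2594] yawx 99.5 tilt 0.13 q [ 0.6   0.61 -0.56  1.74  0.4   0.9   0.05] F [-0.1 -0.5  0.5] open 0.329
shift [-0.115  -0.0013  0.1308] turn 0.45
```

View pics/w14.png

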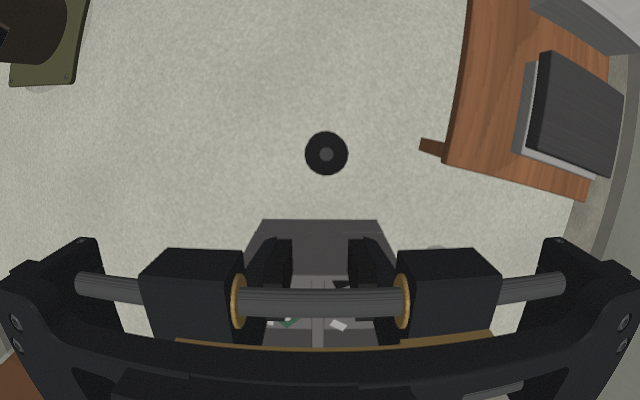

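View pics/s14z.png

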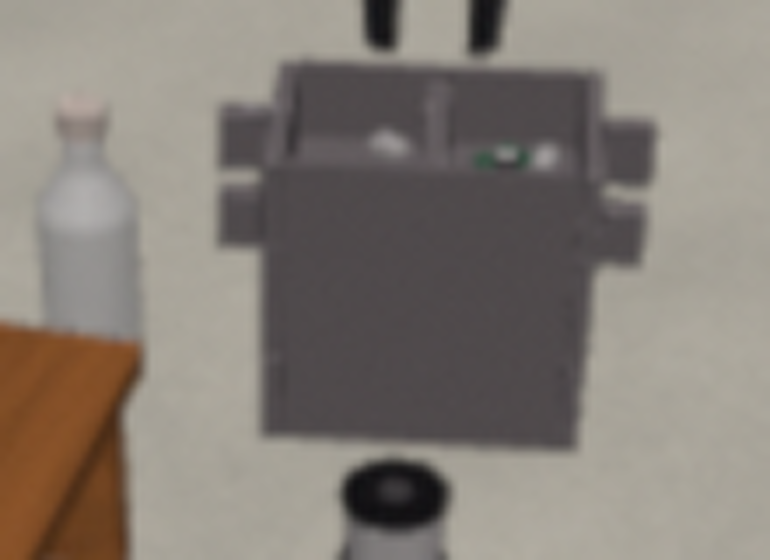

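View pics/t14.png

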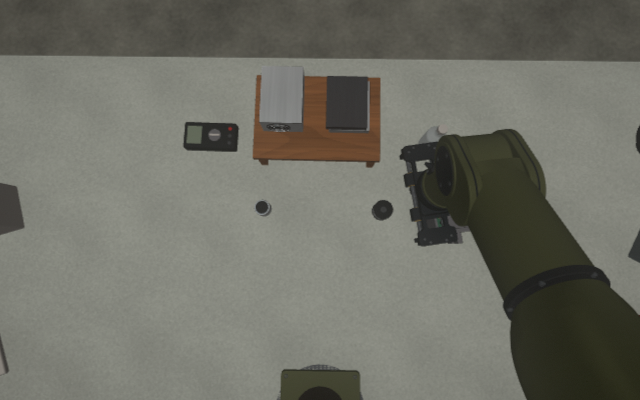

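The side view shows the stack closed with no gaps. The base's lower corners sit at the same pixels as at the start (about col 327 row 171 and col 372 row 173). The spool, capacitor, meter and bottle have not moved, and the gripper is clear.

```bash
python3 -c "
from h import *
print(r.finish_job())"
```

```text
the job is handed in; nothing more can be done
None
```

Both trays are stacked on the full base tray and the job is handed in, at about 34 s on the robot's clock. `finish_job` gives no verdict.

1. **Deeper tray:** I lifted it by its bar from the open bench. I lowered it until the wrist force showed the load resting on the base.
2. **Shallower tray:** I drew it out from under the shelf by its near tab, about 140 mm. I then lifted it by its bar and lowered it the same way onto the deeper one.

**Last checks**
- **Seating heights:** With each tray at rest, the tool stood at the expected height: 80.3 mm for the deeper tray and 128.6 mm for the shallower. The load came off the wrist at that point in both cases.
- **Stack:** The side picture shows no gaps between the trays and both standing level.
- **Base tray:** Its corner pixels match the first picture.
- **Other things:** The spool, capacitor, meter and bottle look unmoved, though the arm partly hid the bottle in the last top view.
- **Robot:** The gripper is clear of everything. The wrist readings I took at the end of each move stayed under 10 N.

**What did not agree:** The networks missed the shallower tray's tab in the wrist picture, and gave several wrong matches in the fixed views. I measured tray corners by hand in the wrist pictures instead; these agreed with the given sizes to about 1–2 mm. In the deeper tray's final stage, the 2 mm sideways drift the pictures showed was corrected before lowering.

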